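# Load the filter row into the measuring tray

### The arm

A 6-joint arm with a two-finger parallel gripper is mounted at the origin on the work surface. World frame = base frame: x ahead of the robot, y to its left, z up, the work surface at z = 0. Lengths are in m, angles in rad, forces in N, time in s.
With the tool pointing down it reaches from about 0.3 to 0.875 m from the base axis. Payload 6.4 kg.
Tool frame: the origin (TCP) lies at the very end of the fingers, on their centre line; the grasp point (between the pads) lies 19 mm behind it; z points along the fingers, y is the line along which they close (so a half turn about z gives the same grasp; the last joint's range is limited). The gripper opens to 85 mm and grips with 20 to 120 N. Pads are 22 mm wide; open, the fingers measure 114 mm over their backs; the gripper's body (76 mm by 85 mm) begins 54 mm behind the grasp point. The pads swing forward as they close: fully open they stand 13 mm farther back than shut.
Start: joints at [1.138, 0.181, 1.607, -0, 1.354, -0.206], TCP at [0.129, 0.56, 0.231] pointing down, gripper open.
Joint ranges: [-2.99, 2.99], [-0.89, 2.07], [0.3, 2.58], [-1.14, 4.28], [0, 2.63], [-3.12, 3.12]. Speed limits (rad/s): [2.57, 2.57, 3.01, 3.14, 3.14, 3.14].

### API

Orientations are given as a unit quaternion [x, y, z, w].
In Python, from rig import get_state, eyes, job gives the robot as it stands.
- The arm moves only by the tool carry_out, never from a script. Its argument "increments" is a list of rows, each an object of numbers: "x", "y", "z": the shift along the world's x, y, z in m; "wx", "wy", "wz": the turn, a rotation vector about the world's x, y, z in rad. A call has 1 to 8 rows; each row is the pose to reach, as a shift and turn from the pose commanded when the call began; what a row does not reach only later rows make up. A row lasts 1/10 s, in which the tool goes at most 50 mm and 8.59 degrees, less where a joint would pass 70% of its speed; a pose out of reach is approached as far as the arm can. A call with a gripper value outside its range is refused whole. "hand" is the closure, from 0 (fully open) to 1 (shut), set as the call begins (left out, the last holds). The fingers move at their own pace and stop on an object; "force" is the grip in N (left out, the last holds). Time passes only in rows, so rows that repeat a pose let the fingers close. It gives the time, the measured TCP pose, the force, the opening and the grip force at its end, in the units of the state.
- get_state(): the state, without advancing time (a new reading comes with each control period).
- eyes.snapshot(name): name is "scene" or "top"; returns a dict with "image" (400x640x3 uint8, red, green, blue), "range_z" (400x640 float32, m along the optical axis (not along the pixel's ray), 0 where there is no reading), "fovy" (degrees; the focal length in pixels is half the picture's height over the tangent of half this angle, whatever the lens; pixels are square), "cx", "cy" (the principal point, pixels), "position" and "rotation" of the camera in the world. Camera axes: x right, y up, looking along -z (the intrinsics and any distortion apply to the point x, -y, -z); pixel columns grow to the right and rows downward; lengths in m; the calibration is good to about 2 mm. A picture is of the moment at which its call begins.
- job.hand_in(): hands the job in; it is judged then, once.
The state is a dict: "time": time; "qpos": joint angles; "joint_velocities": joint speeds; "tau": joint torques, N m; "eef_pos": TCP position; "tool_rot": TCP orientation; "wrist_force": force on the tool from outside, world axes, zero at the start; "ft_torque": the same for the moment, N m; "opening": finger opening in m; "gripper_force": force on a finger pad.
Only numpy, scipy, OpenCV 4.12 (cv2) and the standard library are available. Lean on these libraries where they do the work, as an engineer would, in place of code of your own. Each camera call takes 0.05 s, during which the arm holds its last target. There are 200 camera calls.

### The job

Move the four coloured optical filters from the white storage stand to the measuring tray, putting each one into the holder tagged with its own colour, so that the row ends in the order the tags show. Each filter must stand upright on the bottom of its slot; keep the filters upright all the way and lower them in rather than dropping them. Leave the lens mount and the screwdriver alone.

Things in the scene. Friction and masses are not known exactly. Their poses are not given: they have to be found in the camera images.
- filter_red: Loose upright filter, red glass in a dark frame 56 (x) x 10 (y) x 66 (z) mm; on top a red grip block 34 x 12 x 28 mm high, to be gripped across y; 94 mm in all, 90 g. Origin: centre of underside, z up. It starts in the white stand, foot 14 mm above the table in a slot 20 mm deep (lift straight out), neighbours 70 mm apart along y. Half turns are equal.
- filter_yellow: Loose upright filter, yellow glass in a dark frame 56 (x) x 10 (y) x 66 (z) mm; on top a yellow grip block 34 x 12 x 28 mm high, to be gripped across y; 94 mm in all, 90 g. Origin: centre of underside, z up. It starts in the white stand, foot 14 mm above the table in a slot 20 mm deep (lift straight out), neighbours 70 mm apart along y. Half turns are equal.
- filter_green: Loose upright filter, green glass in a dark frame 56 (x) x 10 (y) x 66 (z) mm; on top a green grip block 34 x 12 x 28 mm high, to be gripped across y; 94 mm in all, 90 g. Origin: centre of underside, z up. It starts in the white stand, foot 14 mm above the table in a slot 20 mm deep (lift straight out), neighbours 70 mm apart along y. Half turns are equal.
- filter_blue: Loose upright filter, blue glass in a dark frame 56 (x) x 10 (y) x 66 (z) mm; on top a blue grip block 34 x 12 x 28 mm high, to be gripped across y; 94 mm in all, 90 g. Origin: centre of underside, z up. It starts in the white stand, foot 14 mm above the table in a slot 20 mm deep (lift straight out), neighbours 70 mm apart along y. Half turns are equal.
- holder_red: Fixed grey slot holder, 84 (x) x 40 (y) x 40 (z) mm, with a red block at its +x end, on the aluminium tray, one of a row at 70 mm pitch along y. Origin: centre of the grey part's underside, under the slot's middle. Slot 64 (x) x 12.5 (y) mm, floor at z = 6, straight to z = 22, then flaring by 9 mm a side up to z = 40. A filter fits with its y along the holder's y.
- holder_yellow: Fixed grey slot holder, 84 (x) x 40 (y) x 40 (z) mm, with a yellow block at its +x end, on the aluminium tray, one of a row at 70 mm pitch along y. Origin: centre of the grey part's underside, under the slot's middle. Slot 64 (x) x 12.5 (y) mm, floor at z = 6, straight to z = 22, then flaring by 9 mm a side up to z = 40. A filter fits with its y along the holder's y.
- holder_green: Fixed grey slot holder, 84 (x) x 40 (y) x 40 (z) mm, with a green block at its +x end, on the aluminium tray, one of a row at 70 mm pitch along y. Origin: centre of the grey part's underside, under the slot's middle. Slot 64 (x) x 12.5 (y) mm, floor at z = 6, straight to z = 22, then flaring by 9 mm a side up to z = 40. A filter fits with its y along the holder's y.
- holder_blue: Fixed grey slot holder, 84 (x) x 40 (y) x 40 (z) mm, with a blue block at its +x end, on the aluminium tray, one of a row at 70 mm pitch along y. Origin: centre of the grey part's underside, under the slot's middle. Slot 64 (x) x 12.5 (y) mm, floor at z = 6, straight to z = 22, then flaring by 9 mm a side up to z = 40. A filter fits with its y along the holder's y.
- lens_mount: Bystander, loose: a round lens in a dark ring on a steel post with a round base, 111 mm high, base 56 mm across, right of the work. Origin: centre of the underside.
- driver: Bystander, loose: a screwdriver about 180 mm long lying on the table, left of the work. Origin: underside, about the middle.
There are look-alikes about, which are no part of the job. Leave any pink look-alike of the filter_yellow alone. Leave any pink look-alike of the filter_blue alone.

How it is judged:
By the outcome, as a careful person would: the job done as asked, in the order asked, and still so for the second after the job is handed in, with the robot touching nothing.
It also fails if it takes over 128 s, if anything falls off the work surface, if the arm or the gripper's body presses on something with over 40 N, if the wrist force passes 120 N, or if a joint passes its speed limit or range.

## Working session

There is one attempt and no reset: what is moved stays moved. The work goes in short steps, Python scripts to look and compute and a tool call to move; the robot and the scene stay as the last step left them, time stands still between calls to the robot, and variables do not carry over. Pictures are saved under pics/ and viewed, at most 14 in all, crops included, and the job is handed in when it is done.

Besides the shell and the picture viewer there is one more tool, called as name([rows], argument=value, ...), one row to a line, values as JSON. carry_out: Moves the arm, as the interface text tells. Its arguments: {"type":"object","properties":{"increments":{"type":"array"},"hand":{"type":"number"},"force":{"type":"number"}},"required":["increments"]}

```bash
mkdir -p pics
cat > h.py <<'E'
import numpy as np, cv2
from rig import get_state, eyes, job
def snap(n,tag):
    d=eyes.snapshot(n); cv2.imwrite(f'pics/{tag}.png',d['image'][:,:,::-1]); np.savez(f'{tag}.npz',**{k:v for k,v in d.items()})
    return d
def load(tag): return dict(np.load(f'{tag}.npz',allow_pickle=True))
def P(d,u,v,z=None):
    h=d['image'].shape[0]; f=h/2/np.tan(np.radians(float(d['fovy']))/2)
    r=np.array([(u-d['cx'])/f,-(v-d['cy'])/f,-np.ones_like(np.asarray(u,float))]) 
    R=np.asarray(d['rotation']); p=np.asarray(d['position'])
    if z is None:
        return p+R@(r*d['range_z'][int(round(v)),int(round(u))])
    w=R@r; return p+w*(z-p[2])/w[2]
E
python3 - <<'E'
from h import *
for n in('scene','top'):
    d=snap(n,n+'0'); print({k:v for k,v in d.items() if k not in('image','range_z')})
print(get_state())
E
```

```text
{'fovy': 53.22156270778846, 'cx': 323.06493803075807, 'cy': 194.65874880918653, 'position': array([ 1.12457269, -0.23684862,  0.70439156]), 'rotation': array([0.29417329, 0.19318387, 0.51465663, 0.78183798])}
{'fovy': 49.9347972667087, 'cx': 322.6909782781431, 'cy': 202.74723492463698, 'position': array([ 4.71598282e-01, -7.96156569e-04,  1.04317486e+00]), 'rotation': array([-0.04706894,  0.0511664 ,  0.70988287, -0.70088004])}
{'time': 0.1, 'qpos': array([ 1.13768259e+00,  1.81480007e-01,  1.60793022e+00,  2.64027457e-05,
        1.35378521e+00, -2.06315561e-01]), 'joint_velocities': array([ 0.00030947, -0.00188829, -0.00420437, -0.00077571,  0.00055963,
       -0.0004192 ]), 'tau': array([ 1.08365130e-04, -4.45875120e+01, -3.52236986e+01, -3.69868858e-04,
        4.18540119e-03, -2.47587883e-05]), 'eef_pos': array([0.12906198, 0.55981313, 0.23045605]), 'tool_rot': array([ 1.13159003e-01,  9.93576569e-01, -7.56729473e-04, -2.64110000e-04]), 'wrist_force': array([-0.2648643 , -0.07104173,  0.70715841]), 'ft_torque': array([ 0.02220458, -0.00826802,  0.02450327]), 'gripper_force': 0.0, 'opening': 0.08559149803314674}
```

View pics/scene0.png

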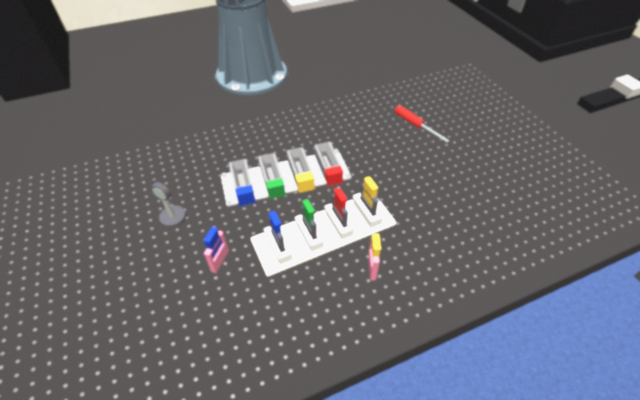

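View pics/top0.png

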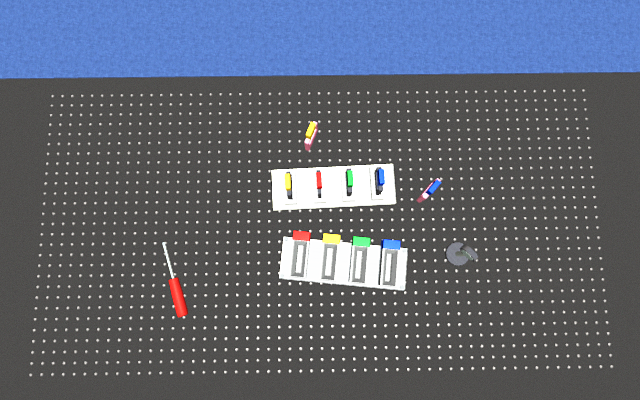

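The scene shows filters on the stand, in top view left to right: yellow (289,183), red (319,181), green (349,182), blue (380,177). The holders run red (300,258), yellow (330,260), green (360,262), blue (391,265), and the pink look-alikes stand apart at (311,135) and (430,190).

```bash
cat >> h.py <<'E'
from scipy.spatial.transform import Rotation as Ro
def cloud(d):
    h,w=d['range_z'].shape; f=h/2/np.tan(np.radians(float(d['fovy']))/2)
    v,u=np.mgrid[:h,:w]; z=d['range_z']
    c=np.stack([(u-d['cx'])/f*z,-(v-d['cy'])/f*z,-z],-1)
    p=c@Ro.from_quat(d['rotation']).as_matrix().T+d['position']; p[z==0]=np.nan
    return p
def rect(q):
    (c,s,a)=cv2.minAreaRect((q[:,:2]*1000).astype(np.float32)); return np.round(c,1),np.round(s,1),round(a,1)
def colours(d):
    hsv=cv2.cvtColor(d['image'],cv2.COLOR_RGB2HSV); H,S,V=cv2.split(hsv)
    g=(S>150)&(V>90)
    return dict(red=g&((H<8)|(H>172)),yellow=g&(H>18)&(H<35),green=g&(H>45)&(H<80),blue=g&(H>105)&(H<130))
E
python3 - <<'E'
from h import *
for n in('top','scene'):
    d=load(n+'0'); p=cloud(d)
    for c,m in colours(d).items():
        k,l,st,_=cv2.connectedComponentsWithStats(m.astype(np.uint8))
        for i in range(1,k):
            if 8<st[i,4]<1500:
                q=p[(l==i)]; q=q[np.isfinite(q[:,2])]
                if len(q)<6: continue
                zt=np.percentile(q[:,2],90); t=q[q[:,2]>zt-.005]
                print(n,c,st[i],'ztop',zt.round(4),'mean',t.mean(0).round(4),*rect(t))
    if n=='top':
        # grey holders' top
        q=p.reshape(-1,3); x=q[(q[:,2]>.033)&(q[:,2]<.06)&(q[:,0]>.25)&(q[:,0]<.45)&(abs(q[:,1])<.25)]
        print('holder tops',x.shape,rect(x),np.median(x[:,2]))
        x=q[(q[:,2]>.02)&(q[:,2]<.045)&(q[:,0]>.45)&(q[:,0]<.6)&(abs(q[:,1])<.2)]; print('stand',rect(x))
im=load('top0')['image'][155:300,260:415,::-1]
cv2.imwrite('pics/crop1.png',cv2.resize(im,None,fx=4,fy=4,interpolation=cv2.INTER_CUBIC))
E
```

```text
top red [316 172   6  17  70] ztop 0.1102 mean [0.6553 0.0016 0.1084] [655.7   1.6] [32.7  8.8] 3.6
top red [292 230  19  11 158] ztop 0.051 mean [0.5359 0.0443 0.0487] [536.3  44.5] [39.4 20.9] 83.2
top red [168 277  20  41 443] ztop 0.0267 mean [0.3952 0.3336 0.0246] [398.  333.4] [88.2 22.8] 16.0
top yellow [306 121   7  12  17] ztop 0.0962 mean [0.7811 0.0225 0.0944] [780.7  22.9] [ 3.7 29.2] 61.2
top yellow [305 124  10  15  41] ztop 0.0937 mean [0.7709 0.018  0.0924] [771.7  17.2] [ 9.4 31.4] 48.7
top yellow [286 173   5  18  32] ztop 0.1088 mean [0.6521 0.068  0.1075] [651.5  67.2] [ 6.1 32.6] 78.4
top green [347 170   6  17  80] ztop 0.1104 mean [ 0.6585 -0.0672  0.1086] [659.2 -67.4] [32.6 10.8] 5.9
top green [353 236  18  10  46] ztop 0.0502 mean [ 0.5269 -0.0953  0.0483] [522.  -94.9] [38.2 18.5] 84.3
top blue [377 169   7  17  95] ztop 0.1103 mean [ 0.6608 -0.1368  0.1087] [ 660.7 -137. ] [31.6 10.9] 1.6
top blue [426 180  15  15  93] ztop 0.097 mean [ 0.6386 -0.2566  0.0949] [ 638.7 -257. ] [11.4 31. ] 48.8
top blue [381 239  20  10 144] ztop 0.0505 mean [ 0.5148 -0.1637
[... 663 characters left out ...]
n [0.6589 0.0692 0.103 ] [656.1  68.2] [32.5  7.8] 17.2
scene yellow [372 240   8  16  58] ztop 0.0913 mean [0.7871 0.014  0.0897] [782.9  13.4] [23.1  7.8] 2.3
scene green [267 180  17  18 212] ztop 0.0489 mean [ 0.5253 -0.0964  0.0477] [523.6 -96.2] [32.3 18.6] 82.6
scene green [303 200  11  20 115] ztop 0.1095 mean [ 0.6609 -0.0684  0.1081] [660.1 -68.1] [33.4  9.8] 2.5
scene blue [237 186  18  19 253] ztop 0.049 mean [ 0.517  -0.1644  0.0479] [ 516.  -164.1] [33.1 20.1] 82.6
scene blue [269 211  12  22 151] ztop 0.1097 mean [ 0.6633 -0.137   0.1081] [ 662.2 -136.7] [35.2 11.9] 3.4
scene blue [204 227  14  21 184] ztop 0.0948 mean [ 0.6421 -0.2574  0.0937] [ 640.7 -257.8] [13.3 33.7] 48.2
```

View pics/crop1.png

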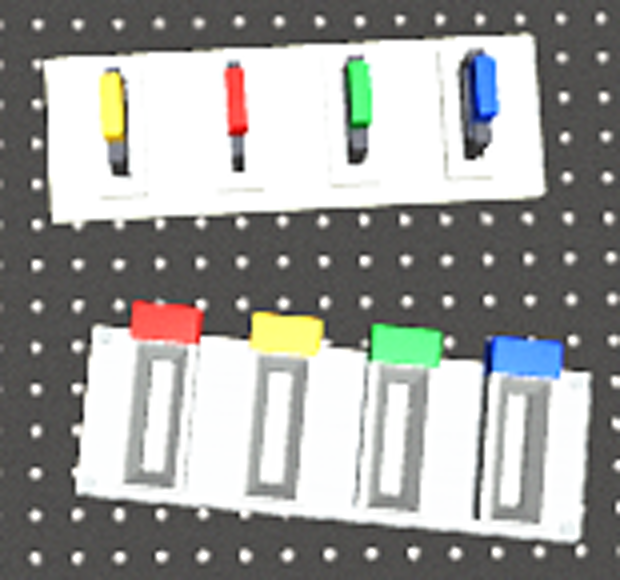

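The crop shows the holders' grey flare rims with pale slots inside, the row yawed about -6°, and the stand yawed about +2°. Next I'll measure the slot centres.

```bash
cat >> h.py <<'E'
def Pz(d,uv,z):
    uv=np.atleast_2d(uv).astype(float); f=200/np.tan(np.radians(float(d['fovy']))/2)
    r=np.stack([(uv[:,0]-d['cx'])/f,-(uv[:,1]-d['cy'])/f,-np.ones(len(uv))],-1)@Ro.from_quat(d['rotation']).as_matrix().T
    return d['position']+r*((z-d['position'][2])/r[:,2])[:,None]
E
python3 - <<'E'
from h import *
d=load('top0'); p=cloud(d)
g=cv2.resize(cv2.cvtColor(d['image'],cv2.COLOR_RGB2HSV),None,fx=4,fy=4,interpolation=cv2.INTER_CUBIC)
m=((g[...,1]<45)&(g[...,2]>95)&(g[...,2]<205)).astype(np.uint8)
m[:155*4]=0
m=cv2.morphologyEx(m,cv2.MORPH_OPEN,np.ones((7,7)))
cs,h=cv2.findContours(m,cv2.RETR_CCOMP,cv2.CHAIN_APPROX_NONE)
for i,c in enumerate(cs):
    if h[0][i][3]<0 and cv2.contourArea(c)<1500: continue
    if h[0][i][3]>=0 and cv2.contourArea(c)<600: continue
    inner=h[0][i][3]>=0
    q=Pz(d,(c[:,0]-1.5)/4,.028 if inner else .046)
    x,y=(c[:,0].mean(0)/4).round(1)
    if 270<x<420 and 225<y<300: print('inner' if inner else 'outer',(x,y),*rect(q))
q=p[235:290,280:410].reshape(-1,3); print(np.histogram(q[:,2],bins=np.arange(-.004,.06,.004)))
E
```

```text
outer (np.float64(390.2), np.float64(267.1)) [ 459.8 -159.6] [29.3 81. ] 83.8
outer (np.float64(359.7), np.float64(264.8)) [467.3 -90. ] [29.1 81. ] 84.0
inner (np.float64(358.5), np.float64(264.5)) [467.5 -88.5] [14.7 65.8] 82.9
outer (np.float64(329.3), np.float64(262.0)) [474.5 -20.2] [29.2 80.2] 84.1
inner (np.float64(328.9), np.float64(261.8)) [475.1 -19.3] [15.6 65.9] 83.8
outer (np.float64(298.9), np.float64(259.1)) [482.2  49.7] [29.  80.4] 83.8
inner (np.float64(299.5), np.float64(258.8)) [482.6  49.5] [15.1 66.6] 83.9
(array([ 558,  833,  929, 1367,  476,  160,   32,   41,  126,  259,  304,
        347,  812,  842,   32]), array([-0.004,  0.   ,  0.004,  0.008,  0.012,  0.016,  0.02 ,  0.024,
        0.028,  0.032,  0.036,  0.04 ,  0.044,  0.048,  0.052,  0.056]))
```

carry_out([
  {"x": 0.03,"y": -0.028,"z": -0.005,"wz": 0.04},
  {"x": 0.065,"y": -0.06,"z": -0.01,"wz": 0.08},
  {"x": 0.1,"y": -0.092,"z": -0.02,"wz": 0.12},
  {"x": 0.135,"y": -0.124,"z": -0.03,"wz": 0.16},
  {"x": 0.17,"y": -0.156,"z": -0.03,"wz": 0.2},
  {"x": 0.205,"y": -0.188,"z": -0.03,"wz": 0.24},
  {"x": 0.24,"y": -0.22,"z": -0.03,"wz": 0.265},
  {"x": 0.275,"y": -0.252,"z": -0.03,"wz": 0.265},
], hand=0.5, force=40)

```text
invalid input
```

carry_out([
  {"x": 0.035,"y": -0.033},
  {"x": 0.07,"y": -0.066},
  {"x": 0.105,"y": -0.1},
  {"x": 0.14,"y": -0.133},
  {"x": 0.175,"y": -0.166},
  {"x": 0.21,"y": -0.2},
  {"x": 0.24,"y": -0.228},
  {"x": 0.25,"y": -0.239},
])

```text
invalid input
```

carry_out([
  {"x": 0,"y": 0},
  {"x": 0,"y": 0},
])

```text
invalid input
```

Run:
```python
from h import *
s=get_state(); print(s['time'],s['eef_pos'],s['tool_rot'],s['opening'])
d=snap('scene','s1'); im=d['image'][120:280,210:420,::-1]; cv2.imwrite('pics/s1c.png',cv2.resize(im,None,fx=3.5,fy=3.5,interpolation=cv2.INTER_CUBIC))
```

```text
0.1 [0.12906198 0.55981313 0.23045605] [ 1.13159003e-01  9.93576569e-01 -7.56729473e-04 -2.64110000e-04] 0.08559149803314674
```

View pics/s1c.png

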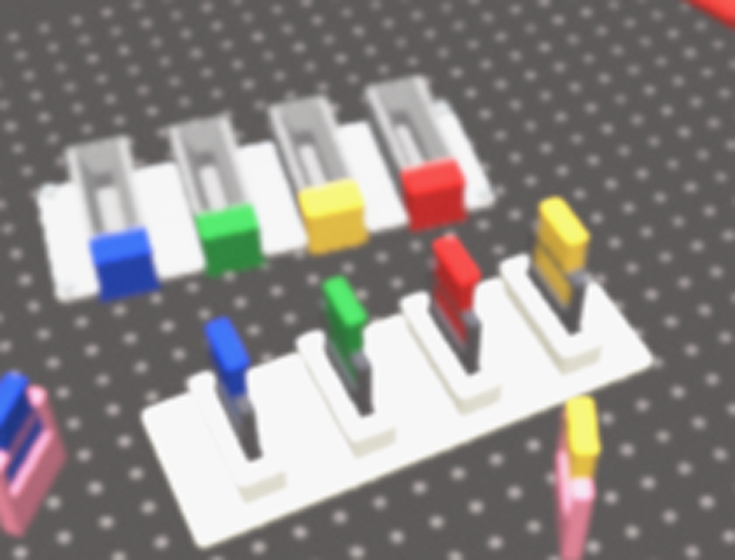

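The calls were refused; nothing moved (arm at start, scene unchanged). Rows probably need all six keys.

carry_out([
  {"x": 0.03,"y": -0.028,"z": -0.005,"wx": 0,"wy": 0,"wz": 0.04},
  {"x": 0.065,"y": -0.06,"z": -0.01,"wx": 0,"wy": 0,"wz": 0.08},
  {"x": 0.1,"y": -0.092,"z": -0.02,"wx": 0,"wy": 0,"wz": 0.12},
  {"x": 0.135,"y": -0.124,"z": -0.03,"wx": 0,"wy": 0,"wz": 0.16},
  {"x": 0.17,"y": -0.156,"z": -0.03,"wx": 0,"wy": 0,"wz": 0.2},
  {"x": 0.205,"y": -0.188,"z": -0.03,"wx": 0,"wy": 0,"wz": 0.24},
  {"x": 0.24,"y": -0.22,"z": -0.03,"wx": 0,"wy": 0,"wz": 0.265},
  {"x": 0.275,"y": -0.252,"z": -0.03,"wx": 0,"wy": 0,"wz": 0.265},
], hand=0.5, force=40)

```text
time: 0.95
eef_pos: [0.4053, 0.3067, 0.2012]
tool_rot: [-0.019, 1.0, 0.0, -0.0]
wrist_force: [0.7, 0.5, 0.1]
opening: 0.0431
gripper_force: 0.0
```

carry_out([
  {"x": 0.035,"y": -0.033,"z": 0,"wx": 0,"wy": 0,"wz": 0},
  {"x": 0.07,"y": -0.066,"z": 0,"wx": 0,"wy": 0,"wz": 0},
  {"x": 0.105,"y": -0.1,"z": 0,"wx": 0,"wy": 0,"wz": 0},
  {"x": 0.14,"y": -0.133,"z": 0,"wx": 0,"wy": 0,"wz": 0},
  {"x": 0.175,"y": -0.166,"z": 0,"wx": 0,"wy": 0,"wz": 0},
  {"x": 0.21,"y": -0.2,"z": 0,"wx": 0,"wy": 0,"wz": 0},
  {"x": 0.24,"y": -0.228,"z": 0,"wx": 0,"wy": 0,"wz": 0},
  {"x": 0.25,"y": -0.239,"z": 0,"wx": 0,"wy": 0,"wz": 0},
])

```text
time: 1.75
eef_pos: [0.6564, 0.0658, 0.2006]
tool_rot: [-0.017, 1.0, -0.0, 0.0]
wrist_force: [-1.3, 0.5, -0.4]
opening: 0.0427
gripper_force: 0.0
```

carry_out([
  {"x": 0,"y": 0,"z": 0,"wx": 0,"wy": 0,"wz": 0},
  {"x": 0,"y": 0,"z": -0.02,"wx": 0,"wy": 0,"wz": 0},
  {"x": 0,"y": 0,"z": -0.04,"wx": 0,"wy": 0,"wz": 0},
  {"x": 0,"y": 0,"z": -0.06,"wx": 0,"wy": 0,"wz": 0},
  {"x": 0,"y": 0,"z": -0.07,"wx": 0,"wy": 0,"wz": 0},
  {"x": 0,"y": 0,"z": -0.07,"wx": 0,"wy": 0,"wz": 0},
])

```text
time: 2.35
eef_pos: [0.6522, 0.0707, 0.1295]
tool_rot: [-0.02, 1.0, 0.0, -0.002]
wrist_force: [-1.0, 0.5, 0.2]
opening: 0.0428
gripper_force: 0.0
```

Run:
```python
from h import *
s=get_state(); print(s['time'],s['eef_pos'],s['tool_rot'],s['opening'])
d=snap('scene','s2'); im=d['image'][120:280,210:420,::-1]; cv2.imwrite('pics/s2c.png',cv2.resize(im,None,fx=3.5,fy=3.5,interpolation=cv2.INTER_CUBIC))
```

```text
2.35 [0.65217554 0.07073579 0.12949483] [-1.97861036e-02  9.99802248e-01  3.08460710e-04 -1.96994062e-03] 0.04280486398575564
```

View pics/s2c.png

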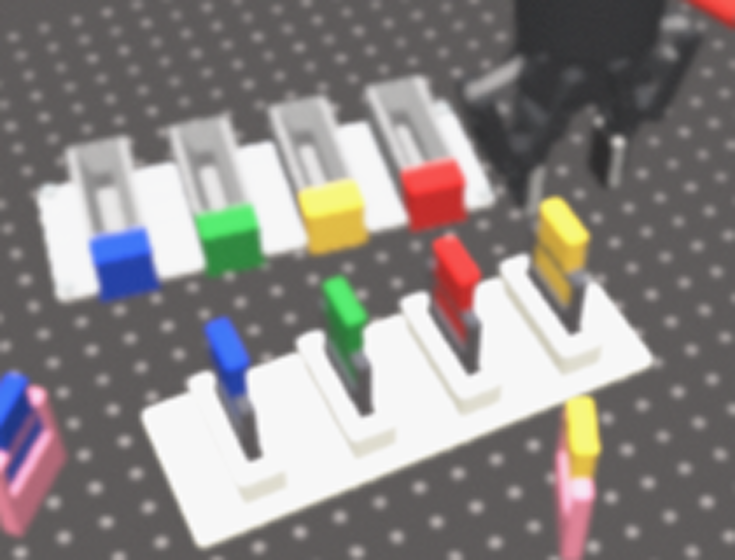

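The crop shows the open fingertips (535,200) and (610,180) straddling the yellow block (562,215) from above. Descend and grip.

carry_out([
  {"x": 0,"y": 0,"z": -0.02,"wx": 0,"wy": 0,"wz": 0},
  {"x": 0,"y": 0,"z": -0.035,"wx": 0,"wy": 0,"wz": 0},
  {"x": 0,"y": 0,"z": -0.05,"wx": 0,"wy": 0,"wz": 0},
  {"x": 0,"y": 0,"z": -0.055,"wx": 0,"wy": 0,"wz": 0},
  {"x": 0,"y": 0,"z": -0.055,"wx": 0,"wy": 0,"wz": 0},
  {"x": 0,"y": 0,"z": -0.055,"wx": 0,"wy": 0,"wz": 0},
])

```text
time: 3.0
eef_pos: [0.6546, 0.0693, 0.0767]
tool_rot: [-0.019, 1.0, -0.0, 0.0]
wrist_force: [0.3, 0.2, -0.7]
opening: 0.0426
gripper_force: 0.0
```

carry_out([
  {"x": 0,"y": 0,"z": 0,"wx": 0,"wy": 0,"wz": 0},
  {"x": 0,"y": 0,"z": 0,"wx": 0,"wy": 0,"wz": 0},
  {"x": 0,"y": 0,"z": 0,"wx": 0,"wy": 0,"wz": 0},
  {"x": 0,"y": 0,"z": 0,"wx": 0,"wy": 0,"wz": 0},
  {"x": 0,"y": 0,"z": 0,"wx": 0,"wy": 0,"wz": 0},
  {"x": 0,"y": 0,"z": 0,"wx": 0,"wy": 0,"wz": 0},
], hand=1)

```text
time: 3.6
eef_pos: [0.6548, 0.0695, 0.0771]
tool_rot: [-0.019, 1.0, 0.0, 0.001]
wrist_force: [-0.4, 1.9, 5.8]
opening: 0.0114
gripper_force: 43.3
```

carry_out([
  {"x": 0,"y": 0,"z": 0.01,"wx": 0,"wy": 0,"wz": 0},
  {"x": 0,"y": 0,"z": 0.03,"wx": 0,"wy": 0,"wz": 0},
  {"x": 0,"y": 0,"z": 0.06,"wx": 0,"wy": 0,"wz": 0},
  {"x": 0,"y": 0,"z": 0.09,"wx": 0,"wy": 0,"wz": 0},
  {"x": -0.01,"y": -0.005,"z": 0.11,"wx": 0,"wy": 0,"wz": 0},
  {"x": -0.03,"y": -0.015,"z": 0.11,"wx": 0,"wy": 0,"wz": -0.02},
  {"x": -0.06,"y": -0.03,"z": 0.11,"wx": 0,"wy": 0,"wz": -0.05},
  {"x": -0.09,"y": -0.045,"z": 0.11,"wx": 0,"wy": 0,"wz": -0.08},
])

```text
time: 4.4
eef_pos: [0.563, 0.0237, 0.1863]
tool_rot: [0.021, 1.0, -0.0, -0.0]
wrist_force: [-0.4, -0.1, -1.8]
opening: 0.0115
gripper_force: 42.1
```

carry_out([
  {"x": -0.03,"y": -0.015,"z": 0,"wx": 0,"wy": 0,"wz": -0.03},
  {"x": -0.06,"y": -0.03,"z": 0,"wx": 0,"wy": 0,"wz": -0.06},
  {"x": -0.08,"y": -0.04,"z": 0,"wx": 0,"wy": 0,"wz": -0.065},
  {"x": -0.09,"y": -0.044,"z": 0,"wx": 0,"wy": 0,"wz": -0.065},
  {"x": -0.09,"y": -0.044,"z": 0,"wx": 0,"wy": 0,"wz": -0.065},
  {"x": -0.09,"y": -0.044,"z": -0.02,"wx": 0,"wy": 0,"wz": -0.065},
  {"x": -0.09,"y": -0.044,"z": -0.04,"wx": 0,"wy": 0,"wz": -0.065},
  {"x": -0.09,"y": -0.044,"z": -0.05,"wx": 0,"wy": 0,"wz": -0.065},
])

```text
time: 5.2
eef_pos: [0.4743, -0.0192, 0.1349]
tool_rot: [0.053, 0.999, 0.0, -0.001]
wrist_force: [-0.8, -0.4, -1.2]
opening: 0.0111
gripper_force: 42.1
```

Run:
```python
from h import *
s=get_state(); print(s['time'],s['eef_pos'],s['tool_rot'],s['opening'])
d=snap('scene','s3'); im=d['image'][120:280,210:420,::-1]; cv2.imwrite('pics/s3c.png',cv2.resize(im,None,fx=3.5,fy=3.5,interpolation=cv2.INTER_CUBIC))
```

```text
5.2 [ 0.47432156 -0.01920136  0.13489699] [ 5.31504350e-02  9.98586178e-01  2.57756392e-04 -7.81325716e-04] 0.011063881837549416
```

View pics/s3c.png

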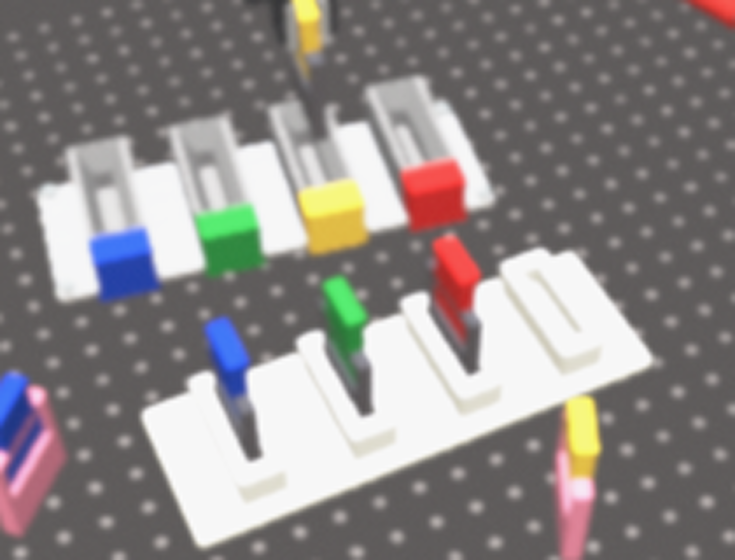

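The yellow filter hangs plumb above its slot (foot about (318,130), slot (310,150)). Lower it.

carry_out([
  {"x": 0,"y": 0,"z": -0.012,"wx": 0,"wy": 0,"wz": 0},
  {"x": 0,"y": 0,"z": -0.024,"wx": 0,"wy": 0,"wz": 0},
  {"x": 0,"y": 0,"z": -0.034,"wx": 0,"wy": 0,"wz": 0},
  {"x": 0,"y": 0,"z": -0.042,"wx": 0,"wy": 0,"wz": 0},
  {"x": 0,"y": 0,"z": -0.048,"wx": 0,"wy": 0,"wz": 0},
  {"x": 0,"y": 0,"z": -0.052,"wx": 0,"wy": 0,"wz": 0},
  {"x": 0,"y": 0,"z": -0.054,"wx": 0,"wy": 0,"wz": 0},
  {"x": 0,"y": 0,"z": -0.054,"wx": 0,"wy": 0,"wz": 0},
])

```text
time: 6.05
eef_pos: [0.4743, -0.0197, 0.0822]
tool_rot: [0.053, 0.999, -0.0, -0.0]
wrist_force: [0.5, -0.5, -1.4]
opening: 0.0113
gripper_force: 42.1
```

carry_out([
  {"x": 0,"y": 0,"z": -0.002,"wx": 0,"wy": 0,"wz": 0},
  {"x": 0,"y": 0,"z": -0.002,"wx": 0,"wy": 0,"wz": 0},
])

```text
time: 6.25
eef_pos: [0.4744, -0.0197, 0.0804]
tool_rot: [0.053, 0.999, -0.0, 0.0]
wrist_force: [-0.3, 0.5, -1.3]
opening: 0.011
gripper_force: 42.1
```

carry_out([
  {"x": 0,"y": 0,"z": -0.0015,"wx": 0,"wy": 0,"wz": 0},
  {"x": 0,"y": 0,"z": -0.0015,"wx": 0,"wy": 0,"wz": 0},
])

```text
time: 6.45
eef_pos: [0.4743, -0.0197, 0.0788]
tool_rot: [0.053, 0.999, -0.0, 0.0]
wrist_force: [0.2, 1.1, -1.2]
opening: 0.0113
gripper_force: 42.1
```

carry_out([
  {"x": 0,"y": 0,"z": -0.0015,"wx": 0,"wy": 0,"wz": 0},
  {"x": 0,"y": 0,"z": -0.0015,"wx": 0,"wy": 0,"wz": 0},
])

```text
time: 6.65
eef_pos: [0.4743, -0.0197, 0.0772]
tool_rot: [0.053, 0.999, -0.0, -0.0]
wrist_force: [0.4, 0.0, -1.2]
opening: 0.0114
gripper_force: 42.2
```

carry_out([
  {"x": 0,"y": 0,"z": -0.0015,"wx": 0,"wy": 0,"wz": 0},
  {"x": 0,"y": 0,"z": -0.0015,"wx": 0,"wy": 0,"wz": 0},
])

```text
time: 6.85
eef_pos: [0.4746, -0.0198, 0.0771]
tool_rot: [0.053, 0.999, -0.0, 0.0]
wrist_force: [-5.5, 1.4, 12.3]
opening: 0.0113
gripper_force: 44.2
```

Contact (12 N) at the floor height, about z = .014. Release and rise.

carry_out([
  {"x": 0,"y": 0,"z": 0.001,"wx": 0,"wy": 0,"wz": 0},
  {"x": 0,"y": 0,"z": 0.001,"wx": 0,"wy": 0,"wz": 0},
  {"x": 0,"y": 0,"z": 0.001,"wx": 0,"wy": 0,"wz": 0},
  {"x": 0,"y": 0,"z": 0.001,"wx": 0,"wy": 0,"wz": 0},
], hand=0.5)

```text
time: 7.25
eef_pos: [0.4742, -0.0197, 0.0766]
tool_rot: [0.053, 0.999, 0.0, -0.0]
wrist_force: [-0.4, -0.6, -0.3]
opening: 0.0425
gripper_force: 0.0
```

carry_out([
  {"x": 0,"y": 0,"z": 0.02,"wx": 0,"wy": 0,"wz": 0},
  {"x": 0,"y": 0,"z": 0.05,"wx": 0,"wy": 0,"wz": 0},
  {"x": 0.01,"y": 0,"z": 0.08,"wx": 0,"wy": 0,"wz": 0.02},
  {"x": 0.04,"y": 0.004,"z": 0.08,"wx": 0,"wy": 0,"wz": 0.05},
  {"x": 0.08,"y": 0.009,"z": 0.08,"wx": 0,"wy": 0,"wz": 0.08},
  {"x": 0.12,"y": 0.014,"z": 0.08,"wx": 0,"wy": 0,"wz": 0.11},
  {"x": 0.16,"y": 0.019,"z": 0.08,"wx": 0,"wy": 0,"wz": 0.145},
  {"x": 0.182,"y": 0.021,"z": 0.08,"wx": 0,"wy": 0,"wz": 0.145},
])

```text
time: 8.05
eef_pos: [0.6587, 0.0017, 0.1563]
tool_rot: [-0.02, 1.0, 0.0, 0.0]
wrist_force: [0.1, -0.1, 0.2]
opening: 0.0425
gripper_force: 0.0
```

carry_out([
  {"x": 0,"y": 0,"z": 0,"wx": 0,"wy": 0,"wz": 0},
  {"x": 0,"y": 0,"z": 0,"wx": 0,"wy": 0,"wz": 0},
])

```text
time: 8.25
eef_pos: [0.6556, 0.0014, 0.1558]
tool_rot: [-0.019, 1.0, 0.0, -0.001]
wrist_force: [-0.3, -0.2, 0.1]
opening: 0.0428
gripper_force: 0.0
```

Run:
```python
from h import *
s=get_state(); print(s['time'],s['eef_pos'],s['tool_rot'],s['opening'])
d=snap('scene','s4'); im=d['image'][120:280,210:420,::-1]; cv2.imwrite('pics/s4c.png',cv2.resize(im,None,fx=3.5,fy=3.5,interpolation=cv2.INTER_CUBIC))
```

```text
8.25 [0.65557909 0.00140769 0.15576862] [-1.92062595e-02  9.99815033e-01  1.32463424e-04 -1.00074850e-03] 0.042827639492903705
```

View pics/s4c.png

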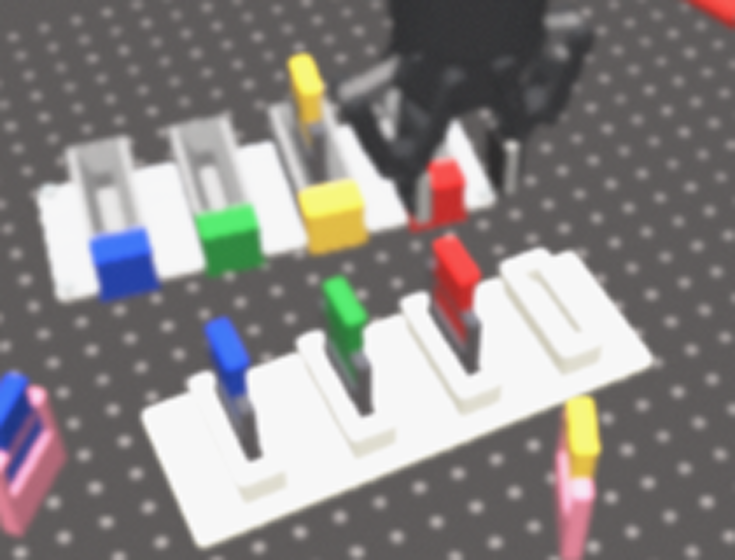

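Yellow stands upright in its slot (306,100), and the gripper is now above red (457,275). Grip red.

carry_out([
  {"x": 0.001,"y": 0.0005,"z": -0.02,"wx": 0,"wy": 0,"wz": 0},
  {"x": 0.001,"y": 0.0005,"z": -0.04,"wx": 0,"wy": 0,"wz": 0},
  {"x": 0.001,"y": 0.0005,"z": -0.06,"wx": 0,"wy": 0,"wz": 0},
  {"x": 0.001,"y": 0.0005,"z": -0.075,"wx": 0,"wy": 0,"wz": 0},
  {"x": 0.001,"y": 0.0005,"z": -0.08,"wx": 0,"wy": 0,"wz": 0},
  {"x": 0.001,"y": 0.0005,"z": -0.08,"wx": 0,"wy": 0,"wz": 0},
])

```text
time: 8.9
eef_pos: [0.6564, 0.0018, 0.0762]
tool_rot: [-0.019, 1.0, 0.0, -0.001]
wrist_force: [0.3, -1.0, 0.9]
opening: 0.0427
gripper_force: 0.0
```

carry_out([
  {"x": 0,"y": 0,"z": 0,"wx": 0,"wy": 0,"wz": 0},
  {"x": 0,"y": 0,"z": 0,"wx": 0,"wy": 0,"wz": 0},
  {"x": 0,"y": 0,"z": 0,"wx": 0,"wy": 0,"wz": 0},
  {"x": 0,"y": 0,"z": 0,"wx": 0,"wy": 0,"wz": 0},
  {"x": 0,"y": 0,"z": 0,"wx": 0,"wy": 0,"wz": 0},
  {"x": 0,"y": 0,"z": 0,"wx": 0,"wy": 0,"wz": 0},
], hand=1)

```text
time: 9.5
eef_pos: [0.6582, 0.0018, 0.0782]
tool_rot: [-0.019, 1.0, -0.0, 0.001]
wrist_force: [0.1, 0.2, 5.7]
opening: 0.0113
gripper_force: 40.8
```

carry_out([
  {"x": 0,"y": 0,"z": 0.01,"wx": 0,"wy": 0,"wz": 0},
  {"x": 0,"y": 0,"z": 0.03,"wx": 0,"wy": 0,"wz": 0},
  {"x": 0,"y": 0,"z": 0.06,"wx": 0,"wy": 0,"wz": 0},
  {"x": 0,"y": 0,"z": 0.09,"wx": 0,"wy": 0,"wz": 0},
  {"x": -0.01,"y": 0.003,"z": 0.11,"wx": 0,"wy": 0,"wz": 0},
  {"x": -0.03,"y": 0.009,"z": 0.11,"wx": 0,"wy": 0,"wz": -0.02},
  {"x": -0.06,"y": 0.018,"z": 0.11,"wx": 0,"wy": 0,"wz": -0.05},
  {"x": -0.09,"y": 0.027,"z": 0.11,"wx": 0,"wy": 0,"wz": -0.08},
])

```text
time: 10.3
eef_pos: [0.5661, 0.0289, 0.187]
tool_rot: [0.022, 1.0, -0.0, -0.0]
wrist_force: [-0.5, 0.8, -1.2]
opening: 0.0114
gripper_force: 39.9
```

carry_out([
  {"x": -0.03,"y": 0.008,"z": 0,"wx": 0,"wy": 0,"wz": -0.03},
  {"x": -0.06,"y": 0.016,"z": 0,"wx": 0,"wy": 0,"wz": -0.06},
  {"x": -0.08,"y": 0.02,"z": 0,"wx": 0,"wy": 0,"wz": -0.065},
  {"x": -0.0845,"y": 0.0205,"z": 0,"wx": 0,"wy": 0,"wz": -0.065},
  {"x": -0.0845,"y": 0.0205,"z": 0,"wx": 0,"wy": 0,"wz": -0.065},
  {"x": -0.0845,"y": 0.0205,"z": -0.02,"wx": 0,"wy": 0,"wz": -0.065},
  {"x": -0.0845,"y": 0.0205,"z": -0.04,"wx": 0,"wy": 0,"wz": -0.065},
  {"x": -0.0845,"y": 0.0205,"z": -0.05,"wx": 0,"wy": 0,"wz": -0.065},
])

```text
time: 11.1
eef_pos: [0.483, 0.0489, 0.1354]
tool_rot: [0.054, 0.999, 0.0, -0.001]
wrist_force: [-0.7, 0.5, -0.5]
opening: 0.0116
gripper_force: 39.9
```

carry_out([
  {"x": 0,"y": 0,"z": -0.012,"wx": 0,"wy": 0,"wz": 0},
  {"x": 0,"y": 0,"z": -0.024,"wx": 0,"wy": 0,"wz": 0},
  {"x": 0,"y": 0,"z": -0.034,"wx": 0,"wy": 0,"wz": 0},
  {"x": 0,"y": 0,"z": -0.042,"wx": 0,"wy": 0,"wz": 0},
  {"x": 0,"y": 0,"z": -0.048,"wx": 0,"wy": 0,"wz": 0},
  {"x": 0,"y": 0,"z": -0.052,"wx": 0,"wy": 0,"wz": 0},
  {"x": 0,"y": 0,"z": -0.054,"wx": 0,"wy": 0,"wz": 0},
  {"x": 0,"y": 0,"z": -0.055,"wx": 0,"wy": 0,"wz": 0},
])

```text
time: 11.9
eef_pos: [0.4829, 0.0493, 0.0819]
tool_rot: [0.053, 0.999, -0.0, 0.0]
wrist_force: [0.1, 0.2, -0.3]
opening: 0.0112
gripper_force: 39.9
```

carry_out([
  {"x": 0,"y": 0,"z": -0.0015,"wx": 0,"wy": 0,"wz": 0},
  {"x": 0,"y": 0,"z": -0.003,"wx": 0,"wy": 0,"wz": 0},
  {"x": 0,"y": 0,"z": -0.003,"wx": 0,"wy": 0,"wz": 0},
])

```text
time: 12.2
eef_pos: [0.4828, 0.0493, 0.0788]
tool_rot: [0.053, 0.999, -0.0, 0.0]
wrist_force: [-0.0, 0.6, -0.7]
opening: 0.0115
gripper_force: 39.9
```

carry_out([
  {"x": 0,"y": 0,"z": -0.001,"wx": 0,"wy": 0,"wz": 0},
  {"x": 0,"y": 0,"z": -0.0015,"wx": 0,"wy": 0,"wz": 0},
  {"x": 0,"y": 0,"z": -0.0015,"wx": 0,"wy": 0,"wz": 0},
])

```text
time: 12.5
eef_pos: [0.4831, 0.0493, 0.0782]
tool_rot: [0.053, 0.999, -0.0, 0.0]
wrist_force: [-3.3, 0.7, 7.8]
opening: 0.0115
gripper_force: 41.1
```

carry_out([
  {"x": 0,"y": 0,"z": 0.0005,"wx": 0,"wy": 0,"wz": 0},
  {"x": 0,"y": 0,"z": 0.0005,"wx": 0,"wy": 0,"wz": 0},
  {"x": 0,"y": 0,"z": 0.0005,"wx": 0,"wy": 0,"wz": 0},
  {"x": 0,"y": 0,"z": 0.0005,"wx": 0,"wy": 0,"wz": 0},
], hand=0.5)

```text
time: 12.9
eef_pos: [0.4828, 0.0493, 0.0777]
tool_rot: [0.053, 0.999, 0.0, -0.0]
wrist_force: [0.3, -0.3, -1.0]
opening: 0.0427
gripper_force: 0.0
```

carry_out([
  {"x": 0,"y": 0,"z": 0.02,"wx": 0,"wy": 0,"wz": 0},
  {"x": 0,"y": 0,"z": 0.05,"wx": 0,"wy": 0,"wz": 0},
  {"x": 0.005,"y": -0.003,"z": 0.08,"wx": 0,"wy": 0,"wz": 0.02},
  {"x": 0.04,"y": -0.025,"z": 0.08,"wx": 0,"wy": 0,"wz": 0.05},
  {"x": 0.08,"y": -0.05,"z": 0.08,"wx": 0,"wy": 0,"wz": 0.08},
  {"x": 0.12,"y": -0.08,"z": 0.08,"wx": 0,"wy": 0,"wz": 0.11},
  {"x": 0.16,"y": -0.105,"z": 0.08,"wx": 0,"wy": 0,"wz": 0.145},
  {"x": 0.177,"y": -0.117,"z": 0.08,"wx": 0,"wy": 0,"wz": 0.145},
])

```text
time: 13.7
eef_pos: [0.6625, -0.0705, 0.1575]
tool_rot: [-0.019, 1.0, -0.0, 0.001]
wrist_force: [0.3, 0.9, 0.2]
opening: 0.0425
gripper_force: 0.0
```

carry_out([
  {"x": 0,"y": 0,"z": 0,"wx": 0,"wy": 0,"wz": 0},
  {"x": 0,"y": 0,"z": 0,"wx": 0,"wy": 0,"wz": 0},
])

```text
time: 13.9
eef_pos: [0.6592, -0.0677, 0.1569]
tool_rot: [-0.019, 1.0, 0.0, -0.001]
wrist_force: [-0.8, 0.6, -0.2]
opening: 0.0424
gripper_force: 0.0
```

Run:
```python
from h import *
s=get_state(); print(s['time'],s['eef_pos'],s['tool_rot'],s['opening'])
d=snap('scene','s5'); im=d['image'][120:280,210:420,::-1]; cv2.imwrite('pics/s5c.png',cv2.resize(im,None,fx=3.5,fy=3.5,interpolation=cv2.INTER_CUBIC))
```

```text
13.9 [ 0.6592298  -0.06767427  0.15686029] [-1.87922660e-02  9.99822999e-01  3.65445535e-04 -8.28773201e-04] 0.042434768610387155
```

View pics/s5c.png

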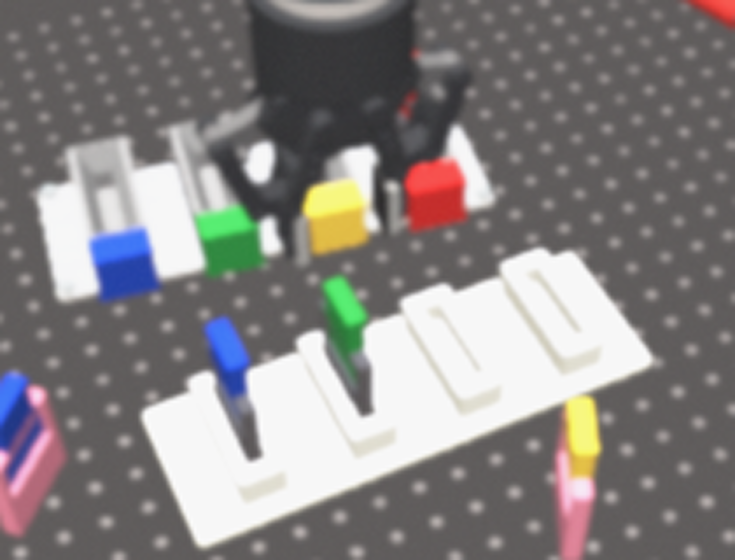

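The gripper is above green (345,310); red and yellow are behind the hand. Grip green.

carry_out([
  {"x": 0,"y": 0,"z": -0.02,"wx": 0,"wy": 0,"wz": 0},
  {"x": 0,"y": 0,"z": -0.04,"wx": 0,"wy": 0,"wz": 0},
  {"x": 0,"y": 0,"z": -0.06,"wx": 0,"wy": 0,"wz": 0},
  {"x": 0,"y": 0,"z": -0.075,"wx": 0,"wy": 0,"wz": 0},
  {"x": 0,"y": 0,"z": -0.08,"wx": 0,"wy": 0,"wz": 0},
  {"x": 0,"y": 0,"z": -0.08,"wx": 0,"wy": 0,"wz": 0},
])

```text
time: 14.55
eef_pos: [0.6591, -0.0671, 0.0772]
tool_rot: [-0.019, 1.0, 0.0, -0.001]
wrist_force: [0.9, -0.4, 0.0]
opening: 0.0425
gripper_force: 0.0
```

carry_out([
  {"x": 0,"y": 0,"z": 0,"wx": 0,"wy": 0,"wz": 0},
  {"x": 0,"y": 0,"z": 0,"wx": 0,"wy": 0,"wz": 0},
  {"x": 0,"y": 0,"z": 0,"wx": 0,"wy": 0,"wz": 0},
  {"x": 0,"y": 0,"z": 0,"wx": 0,"wy": 0,"wz": 0},
  {"x": 0,"y": 0,"z": 0,"wx": 0,"wy": 0,"wz": 0},
  {"x": 0,"y": 0,"z": 0,"wx": 0,"wy": 0,"wz": 0},
], hand=1)

```text
time: 15.15
eef_pos: [0.6608, -0.0679, 0.0792]
tool_rot: [-0.019, 1.0, -0.0, 0.001]
wrist_force: [-0.5, -0.4, 5.8]
opening: 0.0112
gripper_force: 40.2
```

carry_out([
  {"x": 0,"y": 0,"z": 0.01,"wx": 0,"wy": 0,"wz": 0},
  {"x": 0,"y": 0,"z": 0.03,"wx": 0,"wy": 0,"wz": 0},
  {"x": 0,"y": 0,"z": 0.06,"wx": 0,"wy": 0,"wz": 0},
  {"x": 0,"y": 0,"z": 0.09,"wx": 0,"wy": 0,"wz": 0},
  {"x": -0.01,"y": -0.001,"z": 0.11,"wx": 0,"wy": 0,"wz": 0},
  {"x": -0.03,"y": -0.003,"z": 0.11,"wx": 0,"wy": 0,"wz": -0.02},
  {"x": -0.06,"y": -0.006,"z": 0.11,"wx": 0,"wy": 0,"wz": -0.05},
  {"x": -0.09,"y": -0.01,"z": 0.11,"wx": 0,"wy": 0,"wz": -0.08},
])

```text
time: 15.95
eef_pos: [0.5686, -0.0776, 0.188]
tool_rot: [0.021, 1.0, -0.0, -0.0]
wrist_force: [0.1, -1.3, -0.7]
opening: 0.0113
gripper_force: 39.3
```

carry_out([
  {"x": -0.03,"y": -0.004,"z": 0,"wx": 0,"wy": 0,"wz": -0.03},
  {"x": -0.065,"y": -0.008,"z": 0,"wx": 0,"wy": 0,"wz": -0.06},
  {"x": -0.09,"y": -0.011,"z": 0,"wx": 0,"wy": 0,"wz": -0.065},
  {"x": -0.101,"y": -0.012,"z": 0,"wx": 0,"wy": 0,"wz": -0.065},
  {"x": -0.101,"y": -0.012,"z": 0,"wx": 0,"wy": 0,"wz": -0.065},
  {"x": -0.101,"y": -0.012,"z": -0.02,"wx": 0,"wy": 0,"wz": -0.065},
  {"x": -0.101,"y": -0.012,"z": -0.04,"wx": 0,"wy": 0,"wz": -0.065},
  {"x": -0.101,"y": -0.012,"z": -0.05,"wx": 0,"wy": 0,"wz": -0.065},
])

```text
time: 16.75
eef_pos: [0.4691, -0.0895, 0.1365]
tool_rot: [0.053, 0.999, 0.0, -0.001]
wrist_force: [0.4, -0.2, -0.7]
opening: 0.0116
gripper_force: 39.4
```

carry_out([
  {"x": 0,"y": 0,"z": -0.012,"wx": 0,"wy": 0,"wz": 0},
  {"x": 0,"y": 0,"z": -0.024,"wx": 0,"wy": 0,"wz": 0},
  {"x": 0,"y": 0,"z": -0.034,"wx": 0,"wy": 0,"wz": 0},
  {"x": 0,"y": 0,"z": -0.042,"wx": 0,"wy": 0,"wz": 0},
  {"x": 0,"y": 0,"z": -0.048,"wx": 0,"wy": 0,"wz": 0},
  {"x": 0,"y": 0,"z": -0.052,"wx": 0,"wy": 0,"wz": 0},
  {"x": 0,"y": 0,"z": -0.054,"wx": 0,"wy": 0,"wz": 0},
  {"x": 0,"y": 0,"z": -0.055,"wx": 0,"wy": 0,"wz": 0},
])

```text
time: 17.55
eef_pos: [0.4689, -0.0898, 0.0829]
tool_rot: [0.053, 0.999, -0.0, 0.0]
wrist_force: [0.4, 0.7, -1.0]
opening: 0.0114
gripper_force: 39.4
```

carry_out([
  {"x": 0,"y": 0,"z": -0.0015,"wx": 0,"wy": 0,"wz": 0},
  {"x": 0,"y": 0,"z": -0.003,"wx": 0,"wy": 0,"wz": 0},
  {"x": 0,"y": 0,"z": -0.003,"wx": 0,"wy": 0,"wz": 0},
])

```text
time: 17.85
eef_pos: [0.4688, -0.0897, 0.0798]
tool_rot: [0.053, 0.999, 0.0, 0.0]
wrist_force: [0.1, 0.3, -0.7]
opening: 0.0114
gripper_force: 39.4
```

carry_out([
  {"x": 0,"y": 0,"z": -0.001,"wx": 0,"wy": 0,"wz": 0},
  {"x": 0,"y": 0,"z": -0.0015,"wx": 0,"wy": 0,"wz": 0},
  {"x": 0,"y": 0,"z": -0.0015,"wx": 0,"wy": 0,"wz": 0},
])

```text
time: 18.15
eef_pos: [0.4691, -0.0898, 0.0792]
tool_rot: [0.053, 0.999, -0.0, 0.0]
wrist_force: [-2.6, 1.8, 7.6]
opening: 0.0116
gripper_force: 40.6
```

carry_out([
  {"x": 0,"y": 0,"z": 0.0005,"wx": 0,"wy": 0,"wz": 0},
  {"x": 0,"y": 0,"z": 0.0005,"wx": 0,"wy": 0,"wz": 0},
  {"x": 0,"y": 0,"z": 0.0005,"wx": 0,"wy": 0,"wz": 0},
  {"x": 0,"y": 0,"z": 0.0005,"wx": 0,"wy": 0,"wz": 0},
], hand=0.5)

```text
time: 18.55
eef_pos: [0.4687, -0.0897, 0.0787]
tool_rot: [0.053, 0.999, 0.0, -0.0]
wrist_force: [0.5, -0.9, -0.5]
opening: 0.0427
gripper_force: 0.0
```

carry_out([
  {"x": 0,"y": 0,"z": 0.02,"wx": 0,"wy": 0,"wz": 0},
  {"x": 0,"y": 0,"z": 0.05,"wx": 0,"wy": 0,"wz": 0},
  {"x": 0.005,"y": -0.001,"z": 0.08,"wx": 0,"wy": 0,"wz": 0.02},
  {"x": 0.04,"y": -0.01,"z": 0.08,"wx": 0,"wy": 0,"wz": 0.05},
  {"x": 0.08,"y": -0.02,"z": 0.08,"wx": 0,"wy": 0,"wz": 0.08},
  {"x": 0.125,"y": -0.03,"z": 0.08,"wx": 0,"wy": 0,"wz": 0.11},
  {"x": 0.17,"y": -0.042,"z": 0.08,"wx": 0,"wy": 0,"wz": 0.145},
  {"x": 0.193,"y": -0.047,"z": 0.08,"wx": 0,"wy": 0,"wz": 0.145},
])

```text
time: 19.35
eef_pos: [0.6646, -0.1378, 0.1584]
tool_rot: [-0.019, 1.0, -0.0, 0.001]
wrist_force: [-0.1, -0.2, 0.6]
opening: 0.0427
gripper_force: 0.0
```

carry_out([
  {"x": 0,"y": 0,"z": 0,"wx": 0,"wy": 0,"wz": 0},
  {"x": 0,"y": 0,"z": 0,"wx": 0,"wy": 0,"wz": 0},
])

```text
time: 19.55
eef_pos: [0.6612, -0.1365, 0.1577]
tool_rot: [-0.019, 1.0, 0.0, -0.001]
wrist_force: [0.2, 0.7, -0.6]
opening: 0.0428
gripper_force: 0.0
```

Run:
```python
from h import *
s=get_state(); print(s['time'],s['eef_pos'],s['tool_rot'],s['opening'])
d=snap('scene','s6'); im=d['image'][120:280,210:420,::-1]; cv2.imwrite('pics/s6c.png',cv2.resize(im,None,fx=3.5,fy=3.5,interpolation=cv2.INTER_CUBIC))
```

```text
19.55 [ 0.66122133 -0.13648287  0.15770615] [-1.91255559e-02  9.99816601e-01  3.84347015e-04 -9.10623588e-04] 0.0428322988800273
```

View pics/s6c.png

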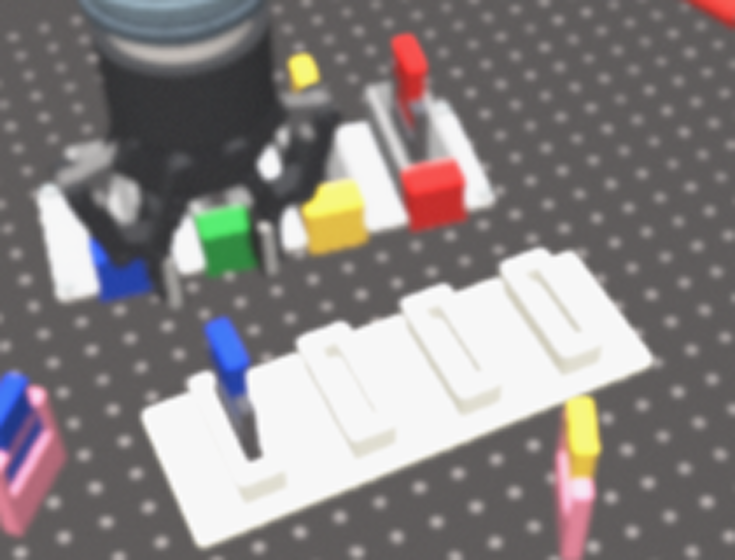

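Red stands upright in its slot (410,85). The gripper is above blue (228,355).

carry_out([
  {"x": 0,"y": 0,"z": -0.02,"wx": 0,"wy": 0,"wz": 0},
  {"x": 0,"y": 0,"z": -0.04,"wx": 0,"wy": 0,"wz": 0},
  {"x": 0,"y": 0,"z": -0.06,"wx": 0,"wy": 0,"wz": 0},
  {"x": 0,"y": 0,"z": -0.075,"wx": 0,"wy": 0,"wz": 0},
  {"x": 0,"y": 0,"z": -0.081,"wx": 0,"wy": 0,"wz": 0},
  {"x": 0,"y": 0,"z": -0.081,"wx": 0,"wy": 0,"wz": 0},
])

```text
time: 20.2
eef_pos: [0.6609, -0.1364, 0.0771]
tool_rot: [-0.019, 1.0, 0.0, -0.001]
wrist_force: [0.3, -0.0, 0.2]
opening: 0.0429
gripper_force: 0.0
```

carry_out([
  {"x": 0,"y": 0,"z": 0,"wx": 0,"wy": 0,"wz": 0},
  {"x": 0,"y": 0,"z": 0,"wx": 0,"wy": 0,"wz": 0},
  {"x": 0,"y": 0,"z": 0,"wx": 0,"wy": 0,"wz": 0},
  {"x": 0,"y": 0,"z": 0,"wx": 0,"wy": 0,"wz": 0},
  {"x": 0,"y": 0,"z": 0,"wx": 0,"wy": 0,"wz": 0},
  {"x": 0,"y": 0,"z": 0,"wx": 0,"wy": 0,"wz": 0},
], hand=1)

```text
time: 20.8
eef_pos: [0.6627, -0.1371, 0.0792]
tool_rot: [-0.019, 1.0, -0.0, 0.001]
wrist_force: [0.4, 0.2, 5.6]
opening: 0.0118
gripper_force: 40.3
```

carry_out([
  {"x": 0,"y": 0,"z": 0.01,"wx": 0,"wy": 0,"wz": 0},
  {"x": 0,"y": 0,"z": 0.03,"wx": 0,"wy": 0,"wz": 0},
  {"x": 0,"y": 0,"z": 0.06,"wx": 0,"wy": 0,"wz": 0},
  {"x": 0,"y": 0,"z": 0.09,"wx": 0,"wy": 0,"wz": 0},
  {"x": -0.01,"y": -0.001,"z": 0.11,"wx": 0,"wy": 0,"wz": 0},
  {"x": -0.03,"y": -0.003,"z": 0.11,"wx": 0,"wy": 0,"wz": -0.02},
  {"x": -0.06,"y": -0.006,"z": 0.11,"wx": 0,"wy": 0,"wz": -0.05},
  {"x": -0.09,"y": -0.01,"z": 0.11,"wx": 0,"wy": 0,"wz": -0.08},
])

```text
time: 21.6
eef_pos: [0.5706, -0.1464, 0.1879]
tool_rot: [0.021, 1.0, 0.0, -0.0]
wrist_force: [0.8, 0.2, -0.7]
opening: 0.0115
gripper_force: 39.4
```

carry_out([
  {"x": -0.03,"y": -0.004,"z": 0,"wx": 0,"wy": 0,"wz": -0.03},
  {"x": -0.065,"y": -0.008,"z": 0,"wx": 0,"wy": 0,"wz": -0.06},
  {"x": -0.095,"y": -0.011,"z": 0,"wx": 0,"wy": 0,"wz": -0.065},
  {"x": -0.111,"y": -0.0125,"z": 0,"wx": 0,"wy": 0,"wz": -0.065},
  {"x": -0.111,"y": -0.0125,"z": 0,"wx": 0,"wy": 0,"wz": -0.065},
  {"x": -0.111,"y": -0.0125,"z": -0.02,"wx": 0,"wy": 0,"wz": -0.065},
  {"x": -0.111,"y": -0.0125,"z": -0.04,"wx": 0,"wy": 0,"wz": -0.065},
  {"x": -0.111,"y": -0.0125,"z": -0.05,"wx": 0,"wy": 0,"wz": -0.065},
])

```text
time: 22.4
eef_pos: [0.4607, -0.1587, 0.1365]
tool_rot: [0.053, 0.999, 0.001, -0.001]
wrist_force: [-0.2, -0.1, -0.7]
opening: 0.0112
gripper_force: 39.4
```

carry_out([
  {"x": 0,"y": 0,"z": -0.012,"wx": 0,"wy": 0,"wz": 0},
  {"x": 0,"y": 0,"z": -0.024,"wx": 0,"wy": 0,"wz": 0},
  {"x": 0,"y": 0,"z": -0.034,"wx": 0,"wy": 0,"wz": 0},
  {"x": 0,"y": 0,"z": -0.042,"wx": 0,"wy": 0,"wz": 0},
  {"x": 0,"y": 0,"z": -0.048,"wx": 0,"wy": 0,"wz": 0},
  {"x": 0,"y": 0,"z": -0.052,"wx": 0,"wy": 0,"wz": 0},
  {"x": 0,"y": 0,"z": -0.054,"wx": 0,"wy": 0,"wz": 0},
  {"x": 0,"y": 0,"z": -0.055,"wx": 0,"wy": 0,"wz": 0},
])

```text
time: 23.2
eef_pos: [0.4609, -0.1593, 0.0828]
tool_rot: [0.053, 0.999, -0.0, 0.0]
wrist_force: [-0.2, 0.8, -1.9]
opening: 0.0113
gripper_force: 39.4
```

carry_out([
  {"x": 0,"y": 0,"z": -0.0015,"wx": 0,"wy": 0,"wz": 0},
  {"x": 0,"y": 0,"z": -0.003,"wx": 0,"wy": 0,"wz": 0},
  {"x": 0,"y": 0,"z": -0.003,"wx": 0,"wy": 0,"wz": 0},
])

```text
time: 23.5
eef_pos: [0.4608, -0.1592, 0.0798]
tool_rot: [0.053, 0.999, -0.0, -0.0]
wrist_force: [-0.8, 1.3, -1.7]
opening: 0.0113
gripper_force: 39.4
```

carry_out([
  {"x": 0,"y": 0,"z": -0.001,"wx": 0,"wy": 0,"wz": 0},
  {"x": 0,"y": 0,"z": -0.0015,"wx": 0,"wy": 0,"wz": 0},
  {"x": 0,"y": 0,"z": -0.0015,"wx": 0,"wy": 0,"wz": 0},
])

```text
time: 23.8
eef_pos: [0.4611, -0.1594, 0.0792]
tool_rot: [0.053, 0.999, -0.0, 0.0]
wrist_force: [-2.9, 1.6, 7.7]
opening: 0.0112
gripper_force: 40.5
```

Contact. Release, rise, and retreat up and toward the base for a clear view.

carry_out([
  {"x": 0,"y": 0,"z": 0.0005,"wx": 0,"wy": 0,"wz": 0},
  {"x": 0,"y": 0,"z": 0.0005,"wx": 0,"wy": 0,"wz": 0},
  {"x": 0,"y": 0,"z": 0.0005,"wx": 0,"wy": 0,"wz": 0},
  {"x": 0,"y": 0,"z": 0.0005,"wx": 0,"wy": 0,"wz": 0},
], hand=0.5)

```text
time: 24.2
eef_pos: [0.4608, -0.1592, 0.0787]
tool_rot: [0.053, 0.999, 0.0, -0.0]
wrist_force: [-0.4, 0.4, -1.1]
opening: 0.043
gripper_force: 0.0
```

carry_out([
  {"x": 0,"y": 0,"z": 0.02,"wx": 0,"wy": 0,"wz": 0},
  {"x": 0,"y": 0,"z": 0.05,"wx": 0,"wy": 0,"wz": 0},
  {"x": 0,"y": 0,"z": 0.08,"wx": 0,"wy": 0,"wz": 0},
  {"x": 0,"y": 0,"z": 0.12,"wx": 0,"wy": 0,"wz": 0},
  {"x": -0.02,"y": 0,"z": 0.15,"wx": 0,"wy": 0,"wz": 0},
  {"x": -0.06,"y": 0,"z": 0.17,"wx": 0,"wy": 0,"wz": 0},
  {"x": -0.1,"y": 0,"z": 0.17,"wx": 0,"wy": 0,"wz": 0},
  {"x": -0.12,"y": 0,"z": 0.17,"wx": 0,"wy": 0,"wz": 0},
])

```text
time: 25.0
eef_pos: [0.339, -0.159, 0.2492]
tool_rot: [0.053, 0.999, -0.001, 0.0]
wrist_force: [0.1, 0.1, -0.3]
opening: 0.0429
gripper_force: 0.0
```

carry_out([
  {"x": 0,"y": 0,"z": 0,"wx": 0,"wy": 0,"wz": 0},
  {"x": 0,"y": 0,"z": 0,"wx": 0,"wy": 0,"wz": 0},
  {"x": 0,"y": 0,"z": 0,"wx": 0,"wy": 0,"wz": 0},
])

```text
time: 25.3
eef_pos: [0.3415, -0.1594, 0.2489]
tool_rot: [0.053, 0.999, 0.0, 0.0]
wrist_force: [0.2, -0.4, -0.7]
opening: 0.0427
gripper_force: 0.0
```

Run:
```python
from h import *
d=snap('scene','s7'); im=d['image'][110:280,200:420,::-1]; cv2.imwrite('pics/s7c.png',cv2.resize(im,None,fx=3.5,fy=3.5,interpolation=cv2.INTER_CUBIC))
p=cloud(d)
for c,m in colours(d).items():
    k,l,st,_=cv2.connectedComponentsWithStats(m.astype(np.uint8))
    for i in range(1,k):
        if st[i,4]<20: continue
        q=p[l==i]; q=q[np.isfinite(q[:,2])]; zt=np.percentile(q[:,2],90); t=q[q[:,2]>zt-.005]
        print(c,zt.round(4),*rect(t))
```

```text
red 0.0259 [399.8 334.7] [89.1 22. ] 14.6
red 0.1088 [481.5  49.9] [12.4 35.4] 83.7
red 0.0487 [538.5  42.2] [35.  20.2] 81.1
yellow 0.1052 [478.3 -22.2] [ 7.6 28.6] 88.1
yellow 0.0442 [538.4 -30. ] [34.4 11.2] 66.2
yellow 0.0912 [783.7  13. ] [21.6  8. ] 2.8
green 0.1096 [469.4 -90. ] [ 9.2 32. ] 83.6
green 0.049 [523.4 -96. ] [32.7 17.9] 82.4
blue 0.1096 [ 460.8 -158.8] [11.  34.9] 84.0
blue 0.049 [ 515.2 -163.6] [33.  20.4] 80.5
blue 0.0951 [ 641.7 -256.7] [13.4 32.8] 49.6
```

View pics/s7c.png

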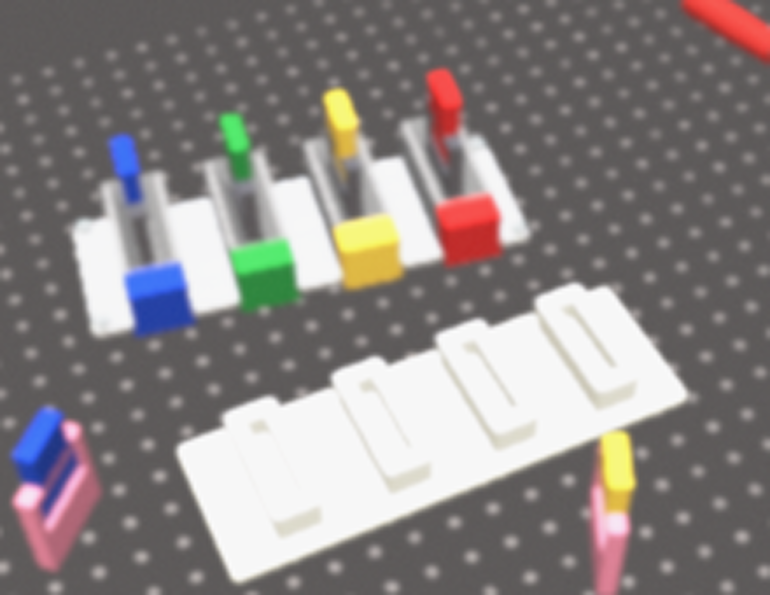

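All four stand upright in their matching holders: blue (125,165), green (235,145), yellow (341,122), red (444,100). Their tops are at the expected height of about 0.108 m, and the look-alikes are untouched.

```bash
python3 -c "
from rig import job; print(job.hand_in())"
```

```text
the job is handed in; nothing more can be done
None
```

The red, yellow, green and blue filters each stand upright in the holder of their own colour. The gripper is clear of everything, and the job was handed in at about 25 s of robot time.

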